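# Press the snap-in lid home in the storage canister

### The job

The round lid of the steel canister lies loose in its mouth. Take the wooden pusher from its coaster and press the lid straight down with the pusher's foot, not with the fingers, until it snaps past the four catches and bottoms on the hard seat below, and keep it pressed there with 12 to 25 newtons for at least half a second to set the seal; never press harder than 25 newtons. Stand the pusher upright on its coaster again and leave everything else where it is.

Things in the scene. Friction and masses are not known exactly. Their poses are not given: they have to be found in the camera images.
- canister: Squat round steel canister, 110 mm across, 87 mm tall, fixed; may stand on either side. Origin: centre of its underside, z up. In its top is a round recess 72.5 mm wide. Four grey sprung catches with round noses, 90 degrees apart and 81 mm above the origin, reach 4 mm into it. Below them a soft sprung seal plate, and round it a hard seat 57 to 68 mm above the origin, hidden by the lid.
- lid_top (a point): Centre of the top of the lid's pressing pad. The lid is a white disc 70 mm across and 8 mm thick with a flat round pad, 32 mm across and 3 mm high, in the middle of its top: 11 mm in all. At the start it lies loose and level on the catches, this point about 92 mm above the canister's origin. Snapped in and let go, the seal holds it up against the catches: about 81 mm. Press it at its centre.
- pusher_mid (a point): Half-way up the pusher's axis, 55 mm above its flat foot. The pusher is a turned wooden tool, 110 mm tall, about 0.15 kg: round foot 36 mm across, 14 mm high, tapering to a plain round shank 24 mm across from 30 to 84 mm up, and a 32 mm knob on top. It stands on its foot on the coaster. Grip the shank firmly (40 N or more) half-way up.
- coaster: Round cork coaster, 100 mm across, 8 mm thick, fixed to the worktop; it may lie on either side. Origin: centre of its underside; its top is 8 mm above it. The pusher's foot must end wholly on it.
- tin: Bystander, to be left alone: upright food tin, 57 mm across, 72 mm tall. Origin: centre of its underside.
- mill: Bystander, to be left alone: turned wooden pepper mill, 58 mm across, 165 mm tall, wider and taller than the pusher. Origin: centre of its underside.
- mug: Bystander, to be left alone: striped mug, 86 mm across, 90 mm tall, handle at one side. Origin: centre of its underside.
- jar: Bystander, to be left alone: screw-top jar, 64 mm across, 97 mm tall. Origin: centre of its underside.
- saltmill: Bystander, to be left alone: small clear mill with a metal head, 44 mm across, 90 mm tall. Origin: centre of its underside.
- canister_mouth (a point): Centre of the canister's mouth, 87 mm above its origin. Pushing the lid in: the first 2 to 5 mm meet a peak of 7 to 15 N, gone once it snaps under the catches 5 to 7 mm down; then the seal yields softly (under 6 N) until the lid meets the hard seat, pad top 68 to 79 mm above the origin. How deep differs each time and only the feel tells: there the force climbs steeply.
- cabinet_edge (a point): Middle of the lower front edge of the wall cabinet that hangs over the back of the worktop: bottom 476 mm above the worktop, 700 mm wide (left to right), solid behind and above this edge; its small door knob stands out 40 mm. The canister and the coaster lie in front of it: keep wrist and elbow in front too, draw back before swinging sideways.
There are look-alikes about, which are no part of the job. Of the things shaped like the part that bears lid_top, the white one is meant.

How it is judged (in metres and radians):
On the way, in this order (a step that is already met when the one before it is completed fails the run):
1. the pusher is lifted off its coaster, its foot 20 mm or more above it (z of pusher_mid in the frame of coaster above 0.083 m), for 0.1 s.
2. the lid is past the catches, level, and the pusher keeps pressing it on its seat with 12 to 25 N for 0.5 s (z of lid_top in the frame of canister below 0.0835 m and horizontal distance between lid_top and canister below 0.004 m and angle between the z axis of lid_top and the z axis of canister, either way round below 0.04 rad and contact force between pusher and lid between 12 and 25 N), for 0.5 s.
At the end, for the whole second after the job is handed in: The lid is snapped home: the top of its pad less than 83.5 mm above the canister's origin, within 4 mm of its axis and level within 0.04 rad. The pusher stands upright (within 0.05 rad), at rest, its foot wholly on the coaster (axis within 34 mm of the coaster's centre) (z of lid_top in the frame of canister below 0.0835 m and horizontal distance between lid_top and canister below 0.004 m and angle between the z axis of lid_top and the z axis of canister, either way round below 0.04 rad and horizontal distance between pusher_mid and coaster below 0.034 m and z of pusher_mid in the frame of coaster between 0.06 and 0.066 m and angle between pusher_mid's own z axis and vertical below 0.05 rad and linear speed of pusher below 0.02 m/s); the robot touches nothing.
It fails at once if the pusher presses the lid with more than 25 N (contact force between pusher and lid above 25 N).
It fails at once if the fingers or the arm touch the lid (contact force between any of the fingers, the arm and lid above 0.5 N).
It fails at once if a thing standing by is moved by more than 20 mm (distance of any of tin, mill, mug, jar, saltmill from where it was at the start of the episode above 0.02 m).
It also fails if it takes over 67 s, if anything falls off the work surface, if the arm or the gripper's body presses on something with over 40 N, if the wrist force passes 120 N, or if a joint passes its speed limit or range.

### The arm

A 6-joint arm with a two-finger parallel gripper is mounted at the origin on a cart in front of the work surface, level with it; the furniture and walls round the work are solid. World frame = base frame: x ahead of the robot, y to its left, z up, the work surface at z = 0. Lengths are in m, angles in degrees, forces in N, time in s.
With the tool pointing down it reaches from about 0.4 to 0.825 m from the base axis. Payload 7 kg.
Tool frame: the origin (TCP) lies on the centre line of the jaws, within the pads' length; the fingertips stand 19 mm ahead of it and the grasp point (between the pads) is the TCP; z points along the fingers, y is the line along which they close (so a half turn about z gives the same grasp; the last joint's range is limited). The gripper opens to 88 mm and grips with 3 to 60 N. Pads are 19 mm wide; open, the fingers measure 130 mm over their backs; the gripper's body (78 mm by 193 mm) begins 47 mm behind the grasp point.
Start: joints at [92.481, 20.546, 0.682, 0, -70.136, -16.507], TCP at [0.164, 0.655, 0.246] pointing down, gripper open.
Joint ranges: [-176.03, 176.03], [-82.01, 121.73], [-58.28, 71.71], [-173.87, 95.51], [-174.79, -0.11], [-173.66, 173.66]. Speed limits (degrees/s): [136.94, 136.94, 172.46, 180, 180, 180].

### API

Orientations are given as [roll, pitch, yaw] about the fixed x, y, z axes, in that order (R = Rz(yaw) Ry(pitch) Rx(roll)).
In Python, from plant import get_state, capture, close_job gives the robot as it stands.
- The arm moves only by the tool apply_moves, never from a script. Its argument "targets" is a list of rows, each a list of 7 numbers: the opening, from 0 (shut) to 1 (fully open), then the shift along the tool's x, y, z normalised to -1 to 1, where 1 is 1000 mm, then the turn, a rotation vector about the tool's x, y, z normalised to -1 to 1, where 1 is 90 degrees. In form: [[claw, tx, ty, tz, ax, ay, az], ...]. A call has 1 to 20 rows; each row shifts and turns the commanded pose from where the row before left it, along the tool's axes as they then stand; what a row does not reach is not made up. A row lasts 1/12 s, in which the tool goes at most 41.7 mm and 7.16 degrees, less where a joint would pass 70% of its speed; a pose out of reach is approached as far as the arm can. A call with a number of a shift or a turn outside -1 to 1 is refused whole. A call with a gripper value outside its range is refused whole. The fingers move at their own pace and stop on an object; "newtons" is the grip in N (left out, the last holds). Time passes only in rows, so rows that do not move let the fingers close. It gives the time, the measured TCP pose, the force, the opening and the grip force at its end, in the units of the state.
- get_state(): the state, without advancing time (a new reading comes with each control period).
- capture(name): name is "scene" or "top"; returns a dict with "frame" (384x512x3 uint8, red, green, blue), "range_z" (384x512 float32, m along the optical axis (not along the pixel's ray), 0 where there is no reading), "camera_matrix" (3x3 intrinsics, pixels), "T" (4x4, takes a point from camera to world coordinates). Camera axes: x right, y down, z forward; pixel columns grow to the right and rows downward; lengths in m; the calibration is good to about 2 mm. A picture is of the moment at which its call begins.
- close_job(): hands the job in; it is judged then, once.
The state is a dict: "time_s": time; "joints": joint angles; "qd": joint speeds; "joint_torque": joint torques, N m; "tcp_pos": TCP position; "eef_rot": TCP orientation; "contact_force": force on the tool from outside, world axes, zero at the start; "moment": the same for the moment, N m; "gripper_width": finger opening in m; "gripper_force": force on a finger pad.
Only numpy, scipy, OpenCV 4.12 (cv2) and the standard library are available. Lean on these libraries where they do the work, as an engineer would, in place of code of your own. Each camera call takes 0.05 s, during which the arm holds its last target. There are 200 camera calls.

## Working session

There is one attempt and no reset: what is moved stays moved. The work goes in short steps, Python scripts to look and compute and a tool call to move; the robot and the scene stay as the last step left them, time stands still between calls to the robot, and variables do not carry over. Pictures are saved under pics/ and viewed, at most 10 in all, crops included, and the job is handed in when it is done.

Besides the shell and the picture viewer there is one more tool, called by a JSON object that holds its "method" and its "body", one argument or row to a line. apply_moves: Moves the arm, as the interface text tells. Scaled input: -1 to 1 covers 1000 mm each way for a shift and 90 degrees each way for a turn. Its arguments: {"type":"object","properties":{"targets":{"type":"array","items":{"type":"array","items":{"type":"number"}}},"newtons":{"type":"number"}},"required":["targets"]}

```bash
mkdir -p pics; ls; cat > h.py <<'E'
import numpy as np, cv2
from plant import get_state, capture, close_job
def world(c):
    d=c["range_z"]; K=c["camera_matrix"]; v,u=np.mgrid[:d.shape[0],:d.shape[1]]
    P=np.stack([(u-K[0,2])/K[0,0]*d,(v-K[1,2])/K[1,1]*d,d],-1)
    W=P@c["T"][:3,:3].T+c["T"][:3,3]; W[d==0]=np.nan
    return W
E
python3 - <<'E'
from h import *
print(get_state())
for n in("scene","top"):
    c=capture(n); np.savez(n+".npz",**c)
    print(n,c["camera_matrix"].round(1).tolist(),c["T"].round(3).tolist())
    cv2.imwrite(f"pics/{n}0.png",cv2.resize(c["frame"][:,:,::-1],(800,600)))
E
```

```text
pics
{'time_s': 0.0, 'joints': array([ 9.24808116e+01,  2.05892305e+01,  6.32946087e-01, -1.90005821e-02,
       -7.01353828e+01, -1.65088865e+01]), 'qd': array([ 0.04364377, -0.05151516, -0.06277547, -0.10758318,  0.01522879,
        0.00780245]), 'joint_torque': array([ 3.23603099e-04, -5.82720530e+01,  2.93052185e+01,  6.99720025e+00,
        7.01768513e-03, -1.64316734e-04]), 'tcp_pos': array([0.16351485, 0.65441935, 0.24464478]), 'eef_rot': array([ 1.79907036e+02, -8.92539850e-03, -1.40345382e+01]), 'contact_force': array([-0.28647004,  0.01118054,  0.42654793]), 'moment': array([ 0.02450292, -0.05151673,  0.0039608 ]), 'gripper_force': 0.0, 'gripper_width': 0.08734884751231095}
scene [[399.3, 0.0, 256.7], [0.0, 399.3, 186.6], [0.0, 0.0, 1.0]] [[0.326, -0.642, 0.694, -0.245], [-0.945, -0.215, 0.245, -0.238], [-0.008, -0.736, -0.677, 1.078], [0.0, 0.0, 0.0, 1.0]]
top [[474.7, 0.0, 247.4], [0.0, 474.7, 188.3], [0.0, 0.0, 1.0]] [[0.002, -0.993, 0.116, 0.391], [-1.0, -0.002, -0.001, 0.029], [0.001, -0.116, -0.993, 1.638], [0.0, 0.0, 0.0, 1.0]]
```

View pics/scene0.png

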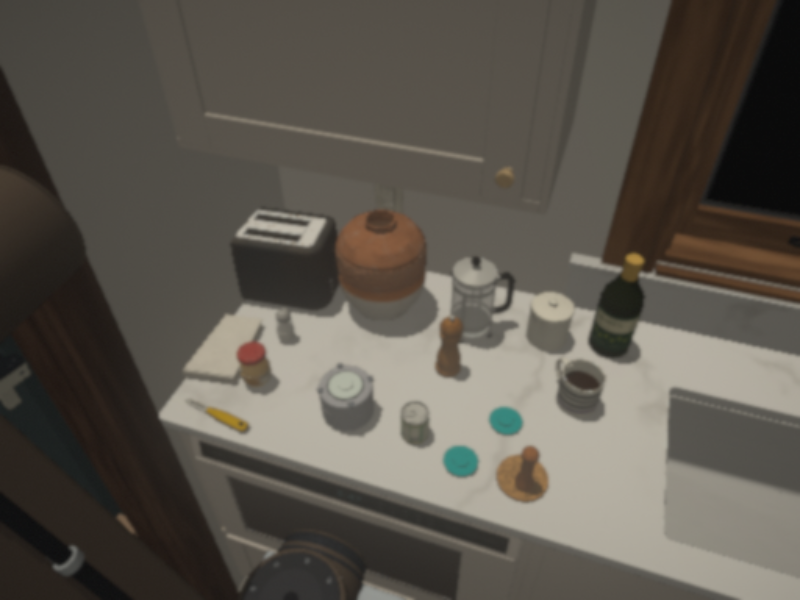

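View pics/top0.png

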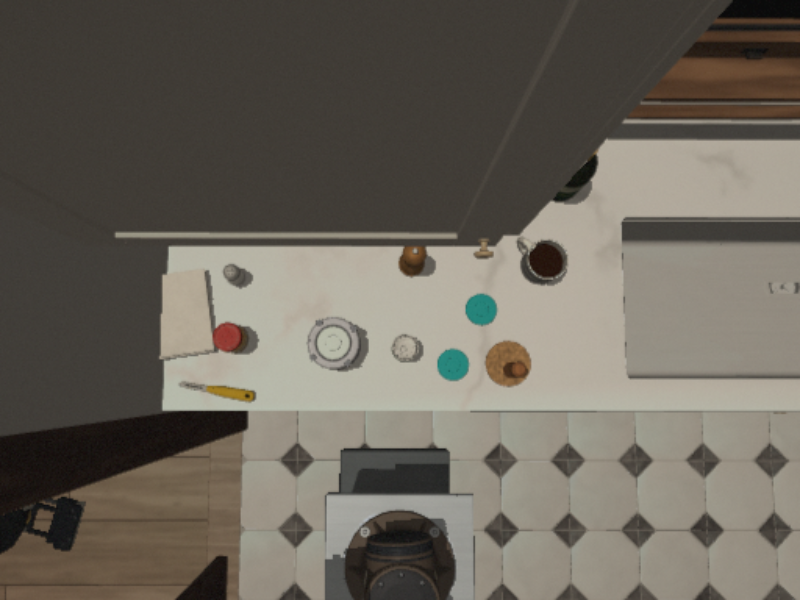

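The white lid sits in the canister, at scene px (346,385) and top px (334,343). The two teal discs at scene (506,420) and (461,461) are the look-alikes. The wooden tool on the cork coaster at scene (527,470) is the pusher; the larger brown one at (450,347) stands on the bare worktop and is the mill. I'll measure these and confirm with an enlarged crop.

```bash
cat > m.py <<'E'
from h import *
def circ(W,m):
    p=W[m][:,:2]; p=p[~np.isnan(p).any(1)]
    (x,y),r=cv2.minEnclosingCircle(p.astype(np.float32)); return np.round([x,y,r],4),p.mean(0).round(4),len(p)
E
python3 - <<'E'
from m import *
for n in("top","scene"):
    c=dict(np.load(n+".npz")); W=world(c); Z=W[...,2]
    print(n)
    def reg(u,v,R):  # 800x600 px
        m=np.zeros(Z.shape,bool); cu,cv_=int(u*.64),int(v*.64); m[cv_-R:cv_+R,cu-R:cu+R]=1; return m
    R=dict(top=dict(can=(334,343),coast=(508,365),jar=(229,337),tin=(405,348),mill=(412,255),mug=(545,260),salt=(234,273)),
     scene=dict(can=(346,385),coast=(523,475),jar=(252,362),tin=(414,420),mill=(450,340),mug=(580,385),salt=(287,325)))[n]
    for k,(u,v) in R.items():
        m=reg(u,v,22); z=Z[m]; h=np.nanpercentile(z,99.5)
        print(k,"max z",h.round(4),"top 6mm:",*circ(W,m&(Z>h-.006)))
    m=reg(*R["can"],26)
    print("rim",*circ(W,m&(abs(Z-.0865)<.003)),"pad",*circ(W,m&(Z>.0905)),'>.05',*circ(W,m&(Z>.075)))
    m=reg(*R["coast"],24); print("coaster top",*circ(W,m&(abs(Z-.008)<.003)),"pusher",*circ(W,m&(Z>.04)),"knob",*circ(W,m&(Z>.095)))
    print("edge", np.nanmin(W[(Z>.46)&(Z<.49)&(abs(W[...,1])<.3)][:,0]) if ((Z>.46)&(Z<.49)).any() else None)
c=np.load("scene.npz")["frame"][:,:,::-1]
t=np.load("top.npz")["frame"][:,:,::-1]
cv2.imwrite("pics/crop1.png",np.hstack([cv2.resize(c[225:335,190:370],(450,275))*1,cv2.resize(t[195:250,300:345],(225,275))]))
E
```

```text
top
can max z 0.0959 top 6mm: [0.4683 0.1411 0.0565] [0.469 0.139] 217
coast max z 0.1195 top 6mm: [ 0.4147 -0.2413  0.0151] [ 0.416  -0.2426] 45
jar max z 0.1022 top 6mm: [0.4813 0.3599 0.03  ] [0.4809 0.3593] 161
tin max z 0.0756 top 6mm: [ 0.4616 -0.0108  0.0282] [ 0.4619 -0.0113] 86
mill max z 0.653 top 6mm: [ 0.6065 -0.0034  0.0455] [ 0.6067 -0.0035] 44
mug max z 0.556 top 6mm: [ 0.6101 -0.1582  0.0247] [ 0.6146 -0.1602] 14
salt max z 0.5698 top 6mm: [0.5987 0.2546 0.0494] [0.5987 0.2537] 44
rim [0.4696 0.1403 0.0579] [0.4698 0.1415] 483 pad [0.4683 0.1411 0.0565] [0.4692 0.1386] 182 >.05 [0.4696 0.1403 0.0579] [0.4697 0.1399] 875
coaster top [ 0.4301 -0.2418  0.1067] [ 0.431  -0.2344] 424 pusher [ 0.4143 -0.2426  0.0164] [ 0.4152 -0.2404] 91 knob [ 0.4143 -0.2426  0.0164] [ 0.4152 -0.2413] 80
edge 0.6200294159280364
scene
can max z 0.0937 top 6mm: [0.4724 0.1387 0.0582] [0.471  0.1378] 406
coast max z 0.1197 top 6mm: [ 0.415  -0.2433  0.0149] [ 0.415  -0.2437] 70
jar max z 0.1002 top 6mm: [0.4853 0.3578 0.0316] [0.4829 0.3581] 191
tin max z 0.0739 top 6mm: [ 0.4648 -0.0127  0.0297] [ 0.4642 -0.0121] 177
mill max z 0.1574 top 6mm: [ 0.6527 -0.0315  0.0158] [ 0.6512 -0.031 ] 45
mug max z 0.0927 top 6mm: [ 0.651  -0.3084  0.0491] [ 0.6474 -0.3148] 95
salt max z 0.0993 top 6mm: [0.4945 0.3501 0.029 ] [0.492  0.3469] 85
rim [0.4733 0.1375 0.0581] [0.4695 0.1379] 504 pad [0.4712 0.1403 0.0543] [0.4695 0.1381] 124 >.05 [0.4724 0.1387 0.0582] [0.4671 0.136 ] 784
coaster top [ 0.4539 -0.2508  0.0797] [ 0.4274 -0.2381] 496 pusher [ 0.4159 -0.2449  0.0167] [ 0.4109 -0.2443] 203 knob [ 0.4159 -0.2449  0.0167] [ 0.4127 -0.2443] 112
edge -0.0965370103785268
```

View pics/crop1.png

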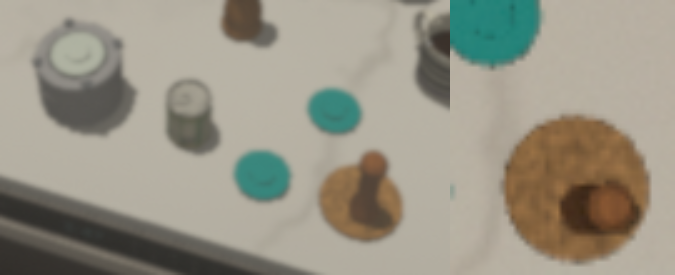

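The crop confirms it: the white lid lies in the canister, and the pusher stands off-centre on the coaster. Next I'll check for clearance obstacles around the starting arm and get a better coaster and lid fit.

```bash
python3 - <<'E'
from m import *
c=dict(np.load("top.npz")); W=world(c); Z=W[...,2]
print("z grid"); 
for v in range(240,384,16): print(v,[(f"{W[v,u,0]:.2f},{W[v,u,1]:.2f},{W[v,u,2]:.2f}") for u in range(0,290,32)])
for n in("top","scene"):
    c=dict(np.load(n+".npz")); W=world(c); Z=W[...,2]
    hsv=cv2.cvtColor(c["frame"],cv2.COLOR_RGB2HSV); X,Y=W[...,0],W[...,1]
    near=lambda x,y,r:np.hypot(X-x,Y-y)<r
    m=near(.43,-.235,.06)&(hsv[...,1]>75)&(abs(Z-.008)<.008); print(n,"coaster",*circ(W,m))
    m=near(.47,.139,.05)&(Z>.08); print(" lid px grey levels", np.percentile(hsv[...,2][m],[10,50,90]), "zs",np.percentile(Z[m],[10,50,90]).round(4))
    for t in (120,140,160,175): print("  bright",t,*circ(W,m&(hsv[...,2]>t)))
    t=Z[near(.5,.03,.02)]; print("table z",np.nanmedian(t), np.nanmedian(Z[near(.52,-.2,.01)]))
E
```

```text
z grid
240 ['0.40,0.52,0.69', '0.40,0.52,0.54', '0.40,0.52,0.35', '0.40,0.52,0.08', '0.40,0.44,-0.01', '0.40,0.33,-0.00', '0.40,0.22,0.00', '0.40,0.11,-0.00', '0.40,-0.00,0.00', '0.40,-0.11,0.01']
256 ['0.37,0.52,0.68', '0.36,0.52,0.54', '0.36,0.52,0.35', '0.35,0.52,0.08', '0.35,0.43,0.00', '0.35,0.32,0.01', '0.35,0.22,-0.00', '0.35,0.11,0.00', '0.35,-0.00,0.00', '0.35,-0.11,-0.00']
272 ['0.33,0.52,0.68', '0.33,0.52,0.54', '0.32,0.50,0.41', '0.30,0.50,0.14', '0.28,0.50,-0.27', '0.24,0.49,-0.91', '0.24,0.32,-0.91', '0.24,0.15,-0.91', '0.24,-0.02,-0.92', '0.24,-0.19,-0.92']
288 ['0.31,0.50,0.72', '0.29,0.50,0.58', '0.28,0.50,0.40', '0.25,0.50,0.14', '0.16,0.66,-0.92', '0.16,0.49,-0.91', '0.16,0.32,-0.92', '0.17,0.14,-0.81', '0.17,-0.02,-0.81', '0.16,-0.19,-0.92']
304 ['0.28,0.50,0.71', '0.26,0.50,0.58', '0.24,0.50,0.39', '0.07,0.82,-0.92', '0.07,0.66,-0.92', '0.08,0.48,-0.90', '0.08,0.32,-0.91', '0.09,0.14,-0.82', '0.11,-0.01,-0.66', '0.07,-0.19,-0.92']
320 ['0.25,0.50,0.71', '0.18,0.61,0.31', '-0.01,0.99,-0.92', '-0.01,0.83,-0.94', '-0.01,0.66,-0.93', '-0.01,0.48,-0.91', '-0.01,0.32,-
[... 763 characters left out ...]
zs [0.0832 0.0875 0.0925]
  bright 120 [0.4701 0.1389 0.05  ] [0.4696 0.1387] 620
  bright 140 [0.47   0.1388 0.05  ] [0.4699 0.1384] 577
  bright 160 [0.4704 0.1408 0.0495] [0.4701 0.1409] 464
  bright 175 [0.4705 0.1409 0.0321] [0.4702 0.1406] 275
table z -0.0010083878580051664 0.0021638870179297998
scene coaster [ 0.4297 -0.2392  0.0497] [ 0.4249 -0.2385] 540
 lid px grey levels [131. 147. 178.] zs [0.0852 0.0883 0.0919]
  bright 120 [0.47  0.139 0.05 ] [0.4696 0.1388] 594
  bright 140 [0.4704 0.139  0.0498] [0.4729 0.1395] 439
  bright 160 [0.4729 0.139  0.0333] [0.4717 0.1377] 247
  bright 175 [0.4714 0.1382 0.0276] [0.4725 0.1395] 138
table z 0.0009258465182720998 0.0013981237886204756
```

Findings:
- The jamb corner is near (0.24, 0.50), so I draw back before swinging.
- Lid centre is about (0.470, 0.139). That agrees between cameras to 2–3 mm.
- The pusher is at (0.415, -0.243) and the coaster at (0.430, -0.238, r 0.050, as expected).

I retract first, then turn the gripper so its narrow side is radial.

{"method": "apply_moves", "body": {
  "newtons": 50,
  "targets": [
    [1, -0.002, 0.031, 0, 0, 0, 0],
    [1, -0.002, 0.031, 0, 0, 0, 0],
    [1, -0.002, 0.031, 0, 0, 0, 0],
    [1, -0.002, 0.031, 0, 0, 0, 0],
    [1, -0.002, 0.031, 0, 0, 0, 0],
    [1, -0.002, 0.031, 0, 0, 0, 0],
    [1, -0.002, 0.028, 0, 0, 0, 0],
    [1, 0, 0, 0, 0, 0, 0.07],
    [1, 0, 0, 0, 0, 0, 0.07],
    [1, 0, 0, 0, 0, 0, 0.07],
    [1, 0, 0, 0, 0, 0, 0.07],
    [1, 0, 0, 0, 0, 0, 0.07],
    [1, 0, 0, 0, 0, 0, 0.07],
    [1, 0, 0, 0, 0, 0, 0.07],
    [1, 0, 0, 0, 0, 0, 0.07],
    [1, 0, 0, 0, 0, 0, 0.07],
    [1, 0, 0, 0, 0, 0, 0.07],
    [1, 0, 0, 0, 0, 0, 0.07],
    [1, 0, 0, 0, 0, 0, 0.07]
  ]
}}

```text
time_s: 1.68
tcp_pos: [0.0982, 0.4504, 0.2453]
eef_rot: [180.0, -0.0, -89.9]
contact_force: [0.2, -0.0, 0.9]
gripper_width: 0.0876
gripper_force: 0.0
```

```bash
python3 - <<'E'
from h import *
s=get_state(); print(s["joints"].round(1),s["tcp_pos"].round(4),s["eef_rot"].round(2),s["contact_force"].round(2))
E
```

```text
[ 1.023e+02 -1.000e-01 -2.510e+01 -0.000e+00 -6.500e+01 -1.022e+02] [0.0982 0.4504 0.2453] [ 1.800e+02 -3.000e-02 -8.994e+01] [ 0.17 -0.04  0.95]
```

{"method": "apply_moves", "body": {
  "targets": [
    [1, 0.0232, -0.0288, 0, 0, 0, 0],
    [1, 0.0232, -0.0288, 0, 0, 0, 0],
    [1, 0.0232, -0.0288, 0, 0, 0, 0],
    [1, 0.0232, -0.0288, 0, 0, 0, 0],
    [1, 0.0232, -0.0288, 0, 0, 0, 0],
    [1, 0.0232, -0.0288, 0, 0, 0, 0],
    [1, 0.0232, -0.0288, 0, 0, 0, 0],
    [1, 0.0232, -0.0288, 0, 0, 0, 0],
    [1, 0.0232, -0.0288, 0, 0, 0, 0],
    [1, 0.0232, -0.0288, 0, 0, 0, 0],
    [1, 0.0232, -0.0288, 0, 0, 0, 0],
    [1, 0.036, 0, 0, 0, 0, 0],
    [1, 0.036, 0, 0, 0, 0, 0],
    [1, 0.036, 0, 0, 0, 0, 0],
    [1, 0.036, 0, 0, 0, 0, 0],
    [1, 0.036, 0, 0, 0, 0, 0],
    [1, 0.036, 0, 0, 0, 0, 0],
    [1, 0.036, 0, 0, 0, 0, 0],
    [1, 0.036, 0, 0, 0, 0, 0]
  ]
}}

```text
time_s: 3.27
tcp_pos: [0.4179, -0.0922, 0.2456]
eef_rot: [-180.0, 0.0, -89.6]
contact_force: [1.2, 0.6, -0.0]
gripper_width: 0.0876
gripper_force: 0.0
```

{"method": "apply_moves", "body": {
  "targets": [
    [1, 0.0375, 0.0005, 0, 0, 0, 0],
    [1, 0.0375, 0.0005, 0, 0, 0, 0],
    [1, 0.0375, 0.0005, 0, 0, 0, 0],
    [1, 0.0375, 0, 0, 0, 0, 0],
    [1, 0, 0, 0, 0, 0, 0]
  ]
}}

```text
time_s: 3.68
tcp_pos: [0.4172, -0.2454, 0.2449]
eef_rot: [179.9, -0.0, -89.9]
contact_force: [0.5, 1.2, 0.6]
gripper_width: 0.0876
gripper_force: 0.0
```

```bash
python3 - <<'E'
from m import *
s=get_state(); print(s["joints"].round(1),s["tcp_pos"].round(4),s["eef_rot"].round(2),s["contact_force"].round(2))
c=capture("scene"); cv2.imwrite("pics/s2.png",cv2.resize(c["frame"][220:380,200:440,::-1],(750,500)))
W=world(c);Z=W[...,2];m=(np.hypot(W[...,0]-.415,W[...,1]+.243)<.03)
print("knob",*circ(W,m&(Z>.095)&(Z<.125)))
E
```

```text
[ -7.1   2.3 -22.7   0.1 -65.1   7.2] [ 0.4172 -0.2454  0.2449] [ 1.7991e+02 -4.0000e-02 -8.9890e+01] [0.46 1.21 0.63]
knob [ 0.4165 -0.2437  0.0166] [ 0.4127 -0.2443] 112
```

View pics/s2.png

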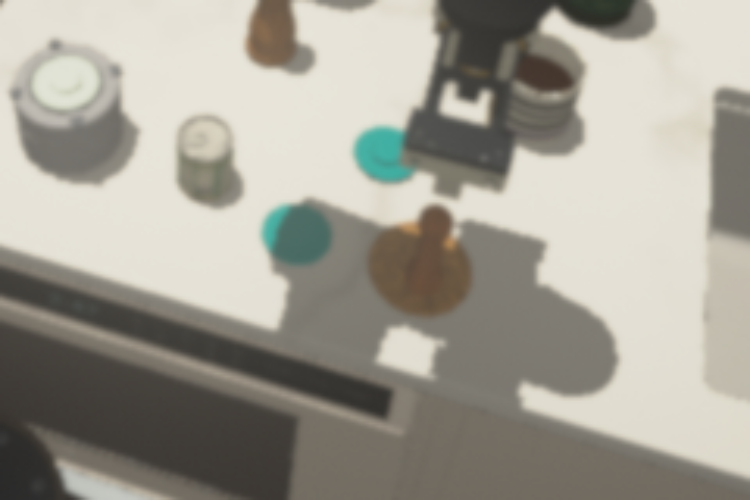

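The gripper (crop ~(460,130)) hangs clear above the pusher (~(432,250)). The knob measures about (0.415, -0.243). I'll descend to 65 mm above the foot, so the gripper body just clears the 110 mm knob.

{"method": "apply_moves", "body": {
  "targets": [
    [1, -0.002, 0.002, 0.03, 0, 0, 0],
    [1, 0, 0, 0.03, 0, 0, 0],
    [1, 0, 0, 0.03, 0, 0, 0],
    [1, 0, 0, 0.03, 0, 0, 0],
    [1, 0, 0, 0.025, 0, 0, 0],
    [1, 0, 0, 0.015, 0, 0, 0],
    [1, 0, 0, 0.008, 0, 0, 0],
    [1, 0, 0, 0.003, 0, 0, 0],
    [1, 0, 0, 0, 0, 0, 0]
  ]
}}

```text
time_s: 4.48
tcp_pos: [0.4161, -0.2381, 0.0745]
eef_rot: [180.0, 0.0, -89.6]
contact_force: [0.2, 0.4, -0.4]
gripper_width: 0.0877
gripper_force: 0.0
```

{"method": "apply_moves", "body": {
  "targets": [
    [1, 0, 0, 0.001, 0, 0, 0],
    [1, 0, 0, 0, 0, 0, 0],
    [1, 0, 0, 0, 0, 0, 0]
  ]
}}

```text
time_s: 4.73
tcp_pos: [0.4166, -0.2386, 0.0745]
eef_rot: [-179.9, -0.0, -89.6]
contact_force: [1.1, -0.3, -0.8]
gripper_width: 0.0873
gripper_force: 0.0
```

```bash
python3 - <<'E'
from m import *
s=get_state(); print(s["joints"].round(2),s["qd"].round(2),s["tcp_pos"].round(4),s["eef_rot"].round(2),s["contact_force"].round(2))
E
```

```text
[-6.240e+00  1.313e+01 -3.610e+01  1.000e-02 -4.066e+01  6.620e+00] [-0.1   0.09 -0.25 -0.03  0.2   0.12] [ 0.4166 -0.2386  0.0745] [-1.799e+02 -2.000e-02 -8.962e+01] [ 1.06 -0.32 -0.83]
```

{"method": "apply_moves", "body": {
  "newtons": 50,
  "targets": [
    [1, 0.0045, 0.001, 0.001, 0, 0, 0],
    [1, 0, 0, 0, 0, 0, 0],
    [0.2, 0, 0, 0, 0, 0, 0],
    [0.2, 0, 0, 0, 0, 0, 0],
    [0.2, 0, 0, 0, 0, 0, 0],
    [0.2, 0, 0, 0, 0, 0, 0],
    [0.2, 0, 0, 0, 0, 0, 0],
    [0.2, 0, 0, 0, 0, 0, 0],
    [0.2, 0, 0, 0, 0, 0, 0],
    [0.2, 0, 0, 0, 0, 0, 0]
  ]
}}

```text
time_s: 5.57
tcp_pos: [0.415, -0.243, 0.0726]
eef_rot: [180.0, -0.0, -89.6]
contact_force: [0.1, 0.0, 0.3]
gripper_width: 0.0402
gripper_force: 0.0
```

{"method": "apply_moves", "body": {
  "newtons": 50,
  "targets": [
    [0.1, 0, 0, 0, 0, 0, 0],
    [0.1, 0, 0, 0, 0, 0, 0],
    [0.1, 0, 0, 0, 0, 0, 0],
    [0.1, 0, 0, 0, 0, 0, 0],
    [0.1, 0, 0, 0, 0, 0, 0],
    [0.1, 0, 0, 0, 0, 0, 0],
    [0.1, 0, 0, 0, 0, 0, 0]
  ]
}}

```text
time_s: 6.15
tcp_pos: [0.4152, -0.2431, 0.0728]
eef_rot: [-180.0, -0.0, -89.6]
contact_force: [-0.5, -0.4, 3.6]
gripper_width: 0.0261
gripper_force: 45.0
```

{"method": "apply_moves", "body": {
  "newtons": 55,
  "targets": [
    [0.1, 0, 0, 0, 0, 0, 0],
    [0.1, 0, 0, 0, 0, 0, 0],
    [0.1, 0, 0, -0.01, 0, 0, 0],
    [0.1, 0, 0, -0.02, 0, 0, 0],
    [0.1, 0, 0, -0.025, 0, 0, 0],
    [0.1, 0, 0, -0.025, 0, 0, 0],
    [0.1, 0, 0, -0.025, 0, 0, 0],
    [0.1, 0, 0, -0.02, 0, 0, 0],
    [0.1, 0, 0, -0.015, 0, 0, 0],
    [0.1, 0, 0, 0, 0, 0, 0],
    [0.1, 0, 0, 0, 0, 0, 0]
  ]
}}

```text
time_s: 7.07
tcp_pos: [0.4149, -0.2428, 0.2125]
eef_rot: [-180.0, 0.0, -89.6]
contact_force: [-0.1, -0.2, -0.8]
gripper_width: 0.0262
gripper_force: 50.6
```

```bash
python3 - <<'E'
from m import *
s=get_state(); print(s["joints"].round(2),s["tcp_pos"].round(4),s["contact_force"].round(2),s["gripper_width"])
c=capture("scene"); cv2.imwrite("pics/s3.png",cv2.resize(c["frame"][200:360,240:440,::-1],(750,600)))
E
```

```text
[-6.850e+00  3.500e+00 -2.590e+01 -4.000e-02 -6.056e+01  7.220e+00] [ 0.4149 -0.2428  0.2125] [-0.08 -0.22 -0.84] 0.026241705175298786
```

View pics/s3.png

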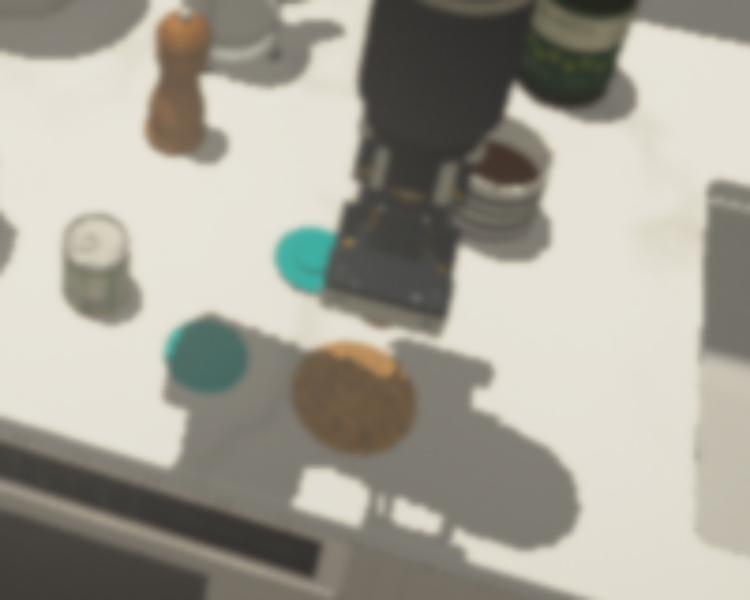

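{"method": "apply_moves", "body": {
  "targets": [
    [0.1, -0.015, -0.002, 0, 0, 0, 0],
    [0.1, -0.025, -0.0035, 0, 0, 0, 0],
    [0.1, -0.03, -0.0045, 0, 0, 0, 0],
    [0.1, -0.03, -0.0045, 0, 0, 0, 0],
    [0.1, -0.03, -0.0045, 0, 0, 0, 0],
    [0.1, -0.03, -0.0045, 0, 0, 0, 0],
    [0.1, -0.03, -0.0045, 0, 0, 0, 0],
    [0.1, -0.03, -0.0045, 0, 0, 0, 0],
    [0.1, -0.03, -0.0045, 0, 0, 0, 0],
    [0.1, -0.03, -0.0045, 0, 0, 0, 0],
    [0.1, -0.03, -0.0045, 0, 0, 0, 0],
    [0.1, -0.03, -0.0045, 0, 0, 0, 0],
    [0.1, -0.025, -0.0035, 0, 0, 0, 0],
    [0.1, -0.017, -0.002, 0, 0, 0, 0],
    [0.1, 0, 0, 0, 0, 0, 0],
    [0.1, 0, 0, 0, 0, 0, 0],
    [0.1, 0, 0, 0, 0, 0, 0]
  ]
}}

```text
time_s: 8.53
tcp_pos: [0.4677, 0.1388, 0.2113]
eef_rot: [179.9, -0.1, -89.6]
contact_force: [-0.9, -0.1, -1.5]
gripper_width: 0.0263
gripper_force: 50.6
```

```bash
python3 - <<'E'
from m import *
s=get_state(); print(s["joints"].round(2),s["tcp_pos"].round(4),s["eef_rot"].round(2),s["contact_force"].round(2),s["gripper_width"])
for n in("scene","top"):
    c=capture(n); np.savez(n+"3.npz",**c); W=world(c);Z=W[...,2]
    for lo in (.10,.115,.13,.145): 
        m=(np.hypot(W[...,0]-.47,W[...,1]-.139)<.045)&(Z>lo)&(Z<lo+.015); print(n,lo,W[m].mean(0).round(4) if m.any() else None,m.sum())
c=np.load("scene3.npz")["frame"]; t=np.load("top3.npz")["frame"]
cv2.imwrite("pics/s4.png",np.hstack([cv2.resize(c[150:310,140:300,::-1],(400,400)),cv2.resize(t[150:270,155:275,::-1],(400,400))]))
E
```

```text
[ 3.966e+01  4.400e+00 -2.510e+01 -2.000e-02 -6.066e+01 -3.927e+01] [0.4677 0.1388 0.2113] [ 1.7987e+02 -8.0000e-02 -8.9620e+01] [-0.87 -0.14 -1.47] 0.026333475774397305
scene 0.1 None 0
scene 0.115 None 0
scene 0.13 None 0
scene 0.145 [0.4593 0.1283 0.1543] 29
top 0.1 None 0
top 0.115 None 0
top 0.13 None 0
top 0.145 None 0
```

View pics/s4.png

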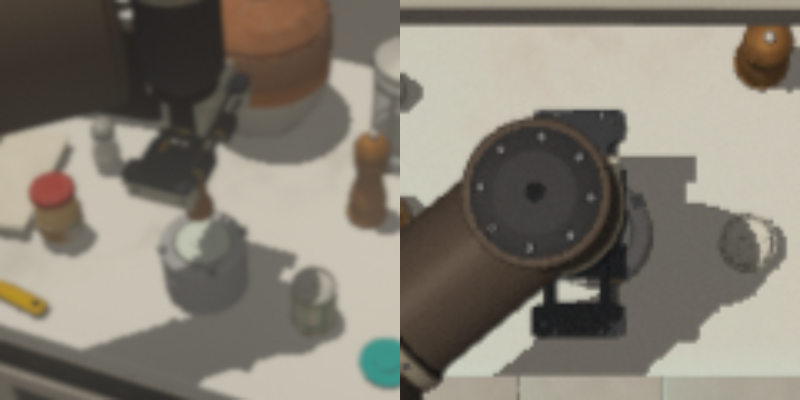

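The picture shows the pusher held upright with its foot over the white lid (crop ~(200,212)). I'll shift 2.5 mm in x and go down to just above the lid.

{"method": "apply_moves", "body": {
  "targets": [
    [0.1, 0, -0.0025, 0, 0, 0, 0],
    [0.1, 0, 0, 0.015, 0, 0, 0],
    [0.1, 0, 0, 0.015, 0, 0, 0],
    [0.1, 0, 0, 0.01, 0, 0, 0],
    [0.1, 0, 0, 0.007, 0, 0, 0],
    [0.1, 0, 0, 0, 0, 0, 0],
    [0.1, 0, 0, 0, 0, 0, 0]
  ]
}}

```text
time_s: 9.22
tcp_pos: [0.4711, 0.1391, 0.1656]
eef_rot: [180.0, -0.0, -89.6]
contact_force: [-0.6, -0.4, -1.3]
gripper_width: 0.0263
gripper_force: 50.6
```

{"method": "apply_moves", "body": {
  "targets": [
    [0.1, 0, 0, 0.002, 0, 0, 0],
    [0.1, 0, 0, 0.002, 0, 0, 0],
    [0.1, 0, 0, 0, 0, 0, 0]
  ]
}}

```text
time_s: 9.47
tcp_pos: [0.4711, 0.1395, 0.1617]
eef_rot: [-180.0, 0.0, -89.6]
contact_force: [-0.1, -0.5, -1.3]
gripper_width: 0.026
gripper_force: 50.6
```

```bash
python3 - <<'E'
from m import *
for n in("scene",):
    c=capture(n); W=world(c);Z=W[...,2]
    cv2.imwrite("pics/s5.png",cv2.resize(c["frame"][215:285,190:260,::-1],(560,560),interpolation=cv2.INTER_CUBIC))
    s=c["frame"][215:285,190:260]
    hs=cv2.cvtColor(c["frame"],cv2.COLOR_RGB2HSV)
    near=np.hypot(W[...,0]-.47,W[...,1]-.139)<.06
    m=near&(Z>.093)&(Z<.115)&(hs[...,1]>90); print("foot",*circ(W,m), Z[m].min() if m.any() else 0)
E
```

```text
foot [0.4643 0.1266 0.0054] [0.4636 0.126 ] 7 0.10958811582146954
```

View pics/s5.png

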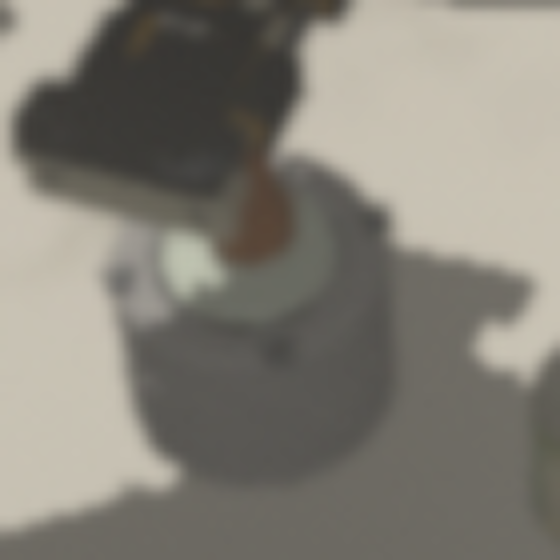

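The foot (crop ~(257,235)) is just above the lid disc (crop ~155–330), maybe 2–3 mm to the right of centre. I'll check that by projection.

```bash
python3 - <<'E'
from m import *
c=capture("scene"); K,T=c["camera_matrix"],c["T"]; Ti=np.linalg.inv(T)
def pr(x,y,z):
    p=Ti@[x,y,z,1]; return (K@(p[:3]/p[2]))[:2]
import math
a=np.linspace(0,2*math.pi,200)
for nm,x,y,z,r in (("lid",.4705,.1392,.089,.035),("foot",.4711,.1393,.099,.018),("foot14",.4711,.1393,.110,.018),("can",.4705,.1392,.085,.055),("canlow",.4705,.1392,.04,.055)):
    q=np.array([pr(x+r*np.cos(t),y+r*np.sin(t),z) for t in a]); print(nm,q.min(0).round(1),q.max(0).round(1),q.mean(0).round(1))
f=c["frame"].astype(int)
for v in (241,243,245,247,249,264): print(v,[tuple(f[v,u]) if v<250 else int(f[v,u].mean()) for u in range(204,243)][(10 if v<250 else 0):(32 if v<250 else 40)])
E
```

```text
lid [208.9 237.4] [231.1 254.9] [220.  246.1]
foot [214.1 239.4] [225.6 248.4] [219.9 243.8]
foot14 [213.8 237.1] [225.4 246.1] [219.6 241.6]
can [202.6 233.5] [237.5 261. ] [220.1 247. ]
canlow [204.  242.4] [238.1 269.7] [221.1 255.8]
241 [(np.int64(93), np.int64(90), np.int64(81)), (np.int64(94), np.int64(91), np.int64(82)), (np.int64(98), np.int64(95), np.int64(85)), (np.int64(99), np.int64(96), np.int64(85)), (np.int64(97), np.int64(93), np.int64(83)), (np.int64(94), np.int64(87), np.int64(76)), (np.int64(89), np.int64(77), np.int64(65)), (np.int64(87), np.int64(71), np.int64(58)), (np.int64(87), np.int64(69), np.int64(56)), (np.int64(86), np.int64(68), np.int64(55)), (np.int64(85), np.int64(68), np.int64(56)), (np.int64(84), np.int64(71), np.int64(59)), (np.int64(89), np.int64(81), np.int64(71)), (np.int64(98), np.int64(95), np.int64(86)), (np.int64(102), np.int64(102), np.int64(93)), (np.int64(100), np.int64(101), np.int64(93)), (np.int64(95), np.int64(95), np.int64(89)), (np.int64(92), np.int64(91), np.int64(86)), (np.int64(90), np.int64(89), np.int64(84)), (np.int64(90), np.
[... 3570 characters left out ...]
(104), np.int64(105), np.int64(96)), (np.int64(104), np.int64(105), np.int64(96)), (np.int64(104), np.int64(105), np.int64(96)), (np.int64(104), np.int64(106), np.int64(97)), (np.int64(104), np.int64(106), np.int64(97)), (np.int64(104), np.int64(105), np.int64(97)), (np.int64(101), np.int64(102), np.int64(93)), (np.int64(95), np.int64(94), np.int64(88)), (np.int64(90), np.int64(88), np.int64(84)), (np.int64(90), np.int64(88), np.int64(84)), (np.int64(91), np.int64(88), np.int64(84)), (np.int64(91), np.int64(89), np.int64(85))]
264 [188, 174, 140, 106, 93, 89, 87, 87, 87, 88, 87, 88, 87, 87, 87, 87, 87, 87, 88, 88, 87, 87, 87, 87, 86, 86, 86, 85, 85, 85, 84, 83, 82, 83, 88, 97, 103, 104, 105]
```

Foot and lid edges match the projections to within about 1.5 mm. I'll shift 1 mm to +y and feel downward.

{"method": "apply_moves", "body": {
  "targets": [
    [0.1, -0.001, 0, 0.002, 0, 0, 0],
    [0.1, 0, 0, 0.001, 0, 0, 0],
    [0.1, 0, 0, 0.001, 0, 0, 0],
    [0.1, 0, 0, 0, 0, 0, 0]
  ]
}}

```text
time_s: 9.9
tcp_pos: [0.4709, 0.1403, 0.1573]
eef_rot: [180.0, -0.0, -89.6]
contact_force: [0.3, -0.3, -0.8]
gripper_width: 0.0262
gripper_force: 50.6
```

{"method": "apply_moves", "body": {
  "targets": [
    [0.1, 0, 0, 0.001, 0, 0, 0],
    [0.1, 0, 0, 0, 0, 0, 0]
  ]
}}

```text
time_s: 10.07
tcp_pos: [0.4711, 0.1404, 0.1565]
eef_rot: [-180.0, -0.0, -89.6]
contact_force: [-0.8, 0.1, 0.1]
gripper_width: 0.0265
gripper_force: 50.5
```

{"method": "apply_moves", "body": {
  "targets": [
    [0.1, 0, 0, 0.001, 0, 0, 0],
    [0.1, 0, 0, 0, 0, 0, 0]
  ]
}}

```text
time_s: 10.23
tcp_pos: [0.4712, 0.1404, 0.1557]
eef_rot: [-180.0, 0.0, -89.6]
contact_force: [0.6, 0.2, 1.0]
gripper_width: 0.0262
gripper_force: 50.1
```

{"method": "apply_moves", "body": {
  "targets": [
    [0.1, 0, 0, 0.001, 0, 0, 0],
    [0.1, 0, 0, 0, 0, 0, 0]
  ]
}}

```text
time_s: 10.4
tcp_pos: [0.4714, 0.1406, 0.155]
eef_rot: [-179.9, 0.0, -89.6]
contact_force: [0.4, 0.5, 4.2]
gripper_width: 0.0263
gripper_force: 49.6
```

{"method": "apply_moves", "body": {
  "targets": [
    [0.1, 0, 0, 0.001, 0, 0, 0],
    [0.1, 0, 0, 0, 0, 0, 0]
  ]
}}

```text
time_s: 10.57
tcp_pos: [0.4714, 0.1406, 0.154]
eef_rot: [-179.9, 0.0, -89.6]
contact_force: [-0.5, 0.4, 4.0]
gripper_width: 0.0261
gripper_force: 49.5
```

{"method": "apply_moves", "body": {
  "targets": [
    [0.1, 0, 0, 0.001, 0, 0, 0],
    [0.1, 0, 0, 0, 0, 0, 0]
  ]
}}

```text
time_s: 10.73
tcp_pos: [0.4714, 0.1406, 0.1529]
eef_rot: [-179.9, 0.0, -89.6]
contact_force: [-0.1, 0.2, 3.8]
gripper_width: 0.0258
gripper_force: 49.8
```

{"method": "apply_moves", "body": {
  "targets": [
    [0.1, 0, 0, 0.001, 0, 0, 0],
    [0.1, 0, 0, 0, 0, 0, 0]
  ]
}}

```text
time_s: 10.9
tcp_pos: [0.471, 0.1404, 0.1515]
eef_rot: [-180.0, 0.0, -89.6]
contact_force: [0.4, -0.1, 1.4]
gripper_width: 0.0262
gripper_force: 50.2
```

{"method": "apply_moves", "body": {
  "targets": [
    [0.1, 0, 0, 0.001, 0, 0, 0],
    [0.1, 0, 0, 0.001, 0, 0, 0],
    [0.1, 0, 0, 0, 0, 0, 0]
  ]
}}

```text
time_s: 11.15
tcp_pos: [0.4705, 0.1401, 0.1489]
eef_rot: [179.9, -0.0, -89.6]
contact_force: [0.7, -1.2, -0.3]
gripper_width: 0.026
gripper_force: 50.6
```

{"method": "apply_moves", "body": {
  "targets": [
    [0.1, 0, 0, 0.001, 0, 0, 0],
    [0.1, 0, 0, 0.001, 0, 0, 0],
    [0.1, 0, 0, 0, 0, 0, 0]
  ]
}}

```text
time_s: 11.4
tcp_pos: [0.4706, 0.1401, 0.1471]
eef_rot: [179.9, -0.0, -89.6]
contact_force: [0.5, 1.0, -0.5]
gripper_width: 0.0262
gripper_force: 50.6
```

{"method": "apply_moves", "body": {
  "targets": [
    [0.1, 0, 0, 0.001, 0, 0, 0],
    [0.1, 0, 0, 0, 0, 0, 0]
  ]
}}

```text
time_s: 11.57
tcp_pos: [0.4708, 0.1403, 0.1463]
eef_rot: [180.0, -0.0, -89.6]
contact_force: [-0.9, -0.3, -0.8]
gripper_width: 0.0263
gripper_force: 50.6
```

{"method": "apply_moves", "body": {
  "targets": [
    [0.1, 0, 0, 0.001, 0, 0, 0],
    [0.1, 0, 0, 0, 0, 0, 0]
  ]
}}

```text
time_s: 11.73
tcp_pos: [0.471, 0.1403, 0.1455]
eef_rot: [180.0, -0.0, -89.6]
contact_force: [0.5, -0.5, -0.6]
gripper_width: 0.0263
gripper_force: 50.5
```

{"method": "apply_moves", "body": {
  "targets": [
    [0.1, 0, 0, 0.001, 0, 0, 0],
    [0.1, 0, 0, 0, 0, 0, 0]
  ]
}}

```text
time_s: 11.9
tcp_pos: [0.471, 0.1404, 0.1445]
eef_rot: [-180.0, -0.0, -89.6]
contact_force: [-0.1, -0.1, 0.9]
gripper_width: 0.0258
gripper_force: 50.4
```

{"method": "apply_moves", "body": {
  "targets": [
    [0.1, 0, 0, 0.0007, 0, 0, 0],
    [0.1, 0, 0, 0, 0, 0, 0]
  ]
}}

```text
time_s: 12.07
tcp_pos: [0.471, 0.1404, 0.1438]
eef_rot: [-180.0, 0.0, -89.6]
contact_force: [-0.1, 1.1, 0.2]
gripper_width: 0.0264
gripper_force: 50.4
```

{"method": "apply_moves", "body": {
  "targets": [
    [0.1, 0, 0, 0.0007, 0, 0, 0],
    [0.1, 0, 0, 0, 0, 0, 0]
  ]
}}

```text
time_s: 12.23
tcp_pos: [0.471, 0.1404, 0.1431]
eef_rot: [-180.0, 0.0, -89.6]
contact_force: [0.2, -0.8, -0.6]
gripper_width: 0.0257
gripper_force: 50.4
```

{"method": "apply_moves", "body": {
  "targets": [
    [0.1, 0, 0, 0.0007, 0, 0, 0],
    [0.1, 0, 0, 0, 0, 0, 0]
  ]
}}

```text
time_s: 12.4
tcp_pos: [0.471, 0.1403, 0.1424]
eef_rot: [180.0, -0.0, -89.6]
contact_force: [0.5, 0.7, -0.2]
gripper_width: 0.0263
gripper_force: 50.3
```

{"method": "apply_moves", "body": {
  "targets": [
    [0.1, 0, 0, 0.0007, 0, 0, 0],
    [0.1, 0, 0, 0, 0, 0, 0]
  ]
}}

```text
time_s: 12.57
tcp_pos: [0.471, 0.1403, 0.1417]
eef_rot: [180.0, -0.0, -89.6]
contact_force: [-0.1, -0.2, -0.2]
gripper_width: 0.0262
gripper_force: 50.3
```

{"method": "apply_moves", "body": {
  "targets": [
    [0.1, 0, 0, 0.0007, 0, 0, 0],
    [0.1, 0, 0, 0, 0, 0, 0]
  ]
}}

```text
time_s: 12.73
tcp_pos: [0.471, 0.1403, 0.141]
eef_rot: [180.0, -0.0, -89.6]
contact_force: [-0.3, 0.5, 0.2]
gripper_width: 0.0261
gripper_force: 50.3
```

{"method": "apply_moves", "body": {
  "targets": [
    [0.1, 0, 0, 0.0007, 0, 0, 0],
    [0.1, 0, 0, 0, 0, 0, 0]
  ]
}}

```text
time_s: 12.9
tcp_pos: [0.471, 0.1403, 0.1403]
eef_rot: [180.0, -0.0, -89.6]
contact_force: [0.1, -0.3, 1.0]
gripper_width: 0.026
gripper_force: 50.3
```

{"method": "apply_moves", "body": {
  "targets": [
    [0.1, 0, 0, 0.0007, 0, 0, 0],
    [0.1, 0, 0, 0, 0, 0, 0]
  ]
}}

```text
time_s: 13.07
tcp_pos: [0.471, 0.1403, 0.1396]
eef_rot: [180.0, -0.0, -89.6]
contact_force: [-0.1, -0.2, 0.7]
gripper_width: 0.0259
gripper_force: 50.2
```

{"method": "apply_moves", "body": {
  "targets": [
    [0.1, 0, 0, 0.0007, 0, 0, 0],
    [0.1, 0, 0, 0, 0, 0, 0]
  ]
}}

```text
time_s: 13.23
tcp_pos: [0.471, 0.1403, 0.1389]
eef_rot: [-180.0, 0.0, -89.6]
contact_force: [0.8, -0.1, 0.8]
gripper_width: 0.0261
gripper_force: 50.2
```

{"method": "apply_moves", "body": {
  "targets": [
    [0.1, 0, 0, 0.0007, 0, 0, 0],
    [0.1, 0, 0, 0, 0, 0, 0]
  ]
}}

```text
time_s: 13.4
tcp_pos: [0.471, 0.1403, 0.1382]
eef_rot: [180.0, -0.0, -89.6]
contact_force: [0.2, -0.1, 0.8]
gripper_width: 0.0264
gripper_force: 50.2
```

{"method": "apply_moves", "body": {
  "targets": [
    [0.1, 0, 0, 0.0007, 0, 0, 0],
    [0.1, 0, 0, 0, 0, 0, 0]
  ]
}}

```text
time_s: 13.57
tcp_pos: [0.471, 0.1403, 0.1375]
eef_rot: [-180.0, -0.0, -89.6]
contact_force: [0.0, -0.1, 0.8]
gripper_width: 0.0256
gripper_force: 50.2
```

{"method": "apply_moves", "body": {
  "targets": [
    [0.1, 0, 0, 0.0007, 0, 0, 0],
    [0.1, 0, 0, 0, 0, 0, 0]
  ]
}}

```text
time_s: 13.73
tcp_pos: [0.471, 0.1403, 0.1368]
eef_rot: [180.0, -0.0, -89.6]
contact_force: [0.6, -0.2, 1.1]
gripper_width: 0.0257
gripper_force: 50.1
```

{"method": "apply_moves", "body": {
  "targets": [
    [0.1, 0, 0, 0.0007, 0, 0, 0],
    [0.1, 0, 0, 0, 0, 0, 0]
  ]
}}

```text
time_s: 13.9
tcp_pos: [0.471, 0.1403, 0.1361]
eef_rot: [180.0, -0.0, -89.6]
contact_force: [0.9, 0.0, 0.7]
gripper_width: 0.0262
gripper_force: 50.1
```

{"method": "apply_moves", "body": {
  "targets": [
    [0.1, 0, 0, 0.0007, 0, 0, 0],
    [0.1, 0, 0, 0, 0, 0, 0]
  ]
}}

```text
time_s: 14.07
tcp_pos: [0.471, 0.1404, 0.1354]
eef_rot: [-180.0, 0.0, -89.6]
contact_force: [0.4, -1.1, 0.7]
gripper_width: 0.0259
gripper_force: 50.1
```

{"method": "apply_moves", "body": {
  "targets": [
    [0.1, 0, 0, 0.0007, 0, 0, 0],
    [0.1, 0, 0, 0, 0, 0, 0]
  ]
}}

```text
time_s: 14.23
tcp_pos: [0.4711, 0.1404, 0.1348]
eef_rot: [-180.0, 0.0, -89.6]
contact_force: [0.9, 0.2, 1.8]
gripper_width: 0.0262
gripper_force: 50.0
```

{"method": "apply_moves", "body": {
  "targets": [
    [0.1, 0, 0, 0.0007, 0, 0, 0],
    [0.1, 0, 0, 0, 0, 0, 0]
  ]
}}

```text
time_s: 14.4
tcp_pos: [0.4715, 0.1406, 0.1346]
eef_rot: [-179.9, 0.0, -89.6]
contact_force: [0.5, 0.7, 5.7]
gripper_width: 0.0263
gripper_force: 49.1
```

The seat is reached. I'll build the force up in small steps.

{"method": "apply_moves", "body": {
  "targets": [
    [0.1, 0, 0, 0.0005, 0, 0, 0],
    [0.1, 0, 0, 0, 0, 0, 0]
  ]
}}

```text
time_s: 14.57
tcp_pos: [0.4718, 0.1407, 0.1345]
eef_rot: [-179.9, 0.0, -89.6]
contact_force: [0.2, -0.5, 7.9]
gripper_width: 0.0259
gripper_force: 48.6
```

{"method": "apply_moves", "body": {
  "targets": [
    [0.1, 0, 0, 0.0004, 0, 0, 0],
    [0.1, 0, 0, 0, 0, 0, 0]
  ]
}}

```text
time_s: 14.73
tcp_pos: [0.4721, 0.1408, 0.1344]
eef_rot: [-179.9, 0.0, -89.6]
contact_force: [0.1, -1.6, 9.3]
gripper_width: 0.026
gripper_force: 48.2
```

{"method": "apply_moves", "body": {
  "targets": [
    [0.1, 0, 0, 0.0007, 0, 0, 0],
    [0.1, 0, 0, 0, 0, 0, 0]
  ]
}}

```text
time_s: 14.9
tcp_pos: [0.4727, 0.141, 0.1342]
eef_rot: [-179.8, 0.1, -89.6]
contact_force: [0.6, -1.5, 11.9]
gripper_width: 0.0262
gripper_force: 48.0
```

{"method": "apply_moves", "body": {
  "targets": [
    [0.1, 0, 0, 0.0006, 0, 0, 0],
    [0.1, 0, 0, 0, 0, 0, 0],
    [0.1, 0, 0, 0, 0, 0, 0]
  ]
}}

```text
time_s: 15.15
tcp_pos: [0.473, 0.141, 0.1341]
eef_rot: [-179.7, 0.1, -89.6]
contact_force: [1.2, -0.4, 15.7]
gripper_width: 0.0258
gripper_force: 47.3
```

{"method": "apply_moves", "body": {
  "targets": [
    [0.1, 0, 0, 0, 0, 0, 0],
    [0.1, 0, 0, 0, 0, 0, 0],
    [0.1, 0, 0, 0, 0, 0, 0],
    [0.1, 0, 0, 0, 0, 0, 0],
    [0.1, 0, 0, 0, 0, 0, 0]
  ]
}}

```text
time_s: 15.57
tcp_pos: [0.473, 0.141, 0.1341]
eef_rot: [-179.7, 0.1, -89.6]
contact_force: [0.2, -2.1, 16.3]
gripper_width: 0.0261
gripper_force: 47.3
```

{"method": "apply_moves", "body": {
  "targets": [
    [0.1, 0, 0, 0.0002, 0, 0, 0],
    [0.1, 0, 0, 0, 0, 0, 0],
    [0.1, 0, 0, 0, 0, 0, 0],
    [0.1, 0, 0, 0, 0, 0, 0],
    [0.1, 0, 0, 0, 0, 0, 0],
    [0.1, 0, 0, 0, 0, 0, 0],
    [0.1, 0, 0, 0, 0, 0, 0],
    [0.1, 0, 0, 0, 0, 0, 0],
    [0.1, 0, 0, 0, 0, 0, 0]
  ]
}}

```text
time_s: 16.32
tcp_pos: [0.4731, 0.141, 0.134]
eef_rot: [-179.7, 0.1, -89.6]
contact_force: [0.1, -2.5, 16.8]
gripper_width: 0.0257
gripper_force: 47.0
```

Held at about 18 N for over 1 s. Now I lift off.

{"method": "apply_moves", "body": {
  "targets": [
    [0.1, 0, 0, -0.002, 0, 0, 0],
    [0.1, 0, 0, -0.003, 0, 0, 0],
    [0.1, 0, 0, -0.006, 0, 0, 0],
    [0.1, 0, 0, -0.01, 0, 0, 0],
    [0.1, 0, 0, -0.015, 0, 0, 0],
    [0.1, 0, 0, -0.02, 0, 0, 0],
    [0.1, 0, 0, -0.02, 0, 0, 0],
    [0.1, 0, 0, -0.01, 0, 0, 0],
    [0.1, 0, 0, 0, 0, 0, 0],
    [0.1, 0, 0, 0, 0, 0, 0]
  ]
}}

```text
time_s: 17.15
tcp_pos: [0.4707, 0.1404, 0.2175]
eef_rot: [-180.0, 0.0, -89.6]
contact_force: [-0.7, 0.2, -1.7]
gripper_width: 0.0263
gripper_force: 50.6
```

```bash
python3 - <<'E'
from m import *
s=get_state(); print(s["tcp_pos"].round(4),s["contact_force"].round(2))
c=capture("scene"); W=world(c);Z=W[...,2]
cv2.imwrite("pics/s6.png",cv2.resize(c["frame"][190:290,180:280,::-1],(600,600),interpolation=cv2.INTER_CUBIC))
E
```

```text
[0.4707 0.1404 0.2175] [-0.66  0.19 -1.66]
```

View pics/s6.png

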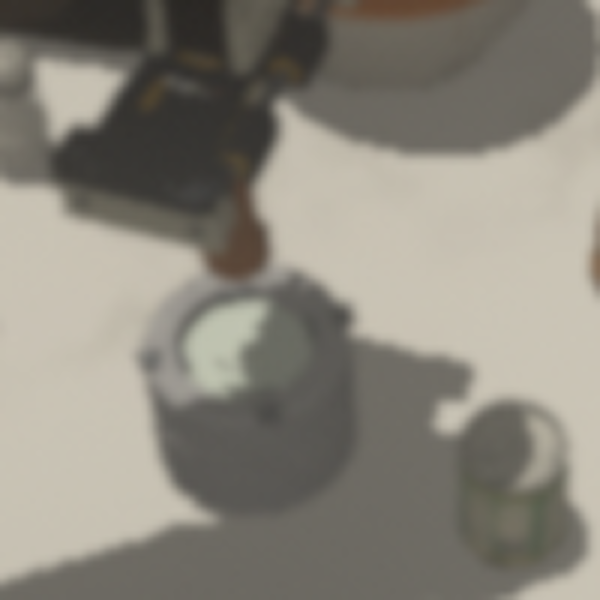

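The lid is now sunken below the rim (crop ~(245,350)) and the pusher is still held upright. I'll take it back over the coaster.

{"method": "apply_moves", "body": {
  "targets": [
    [0.1, 0.015, 0.002, 0, 0, 0, 0],
    [0.1, 0.025, 0.003, 0, 0, 0, 0],
    [0.1, 0.03, 0.0037, 0, 0, 0, 0],
    [0.1, 0.03, 0.0037, 0, 0, 0, 0],
    [0.1, 0.03, 0.0037, 0, 0, 0, 0],
    [0.1, 0.03, 0.0037, 0, 0, 0, 0],
    [0.1, 0.03, 0.0037, 0, 0, 0, 0],
    [0.1, 0.03, 0.0037, 0, 0, 0, 0],
    [0.1, 0.03, 0.0037, 0, 0, 0, 0],
    [0.1, 0.03, 0.0037, 0, 0, 0, 0],
    [0.1, 0.03, 0.0037, 0, 0, 0, 0],
    [0.1, 0.03, 0.0037, 0, 0, 0, 0],
    [0.1, 0.025, 0.003, 0, 0, 0, 0],
    [0.1, 0.015, 0.002, 0, 0, 0, 0],
    [0.1, 0, 0, 0, 0, 0, 0],
    [0.1, 0, 0, 0, 0, 0, 0],
    [0.1, 0, 0, 0, 0, 0, 0]
  ]
}}

```text
time_s: 18.62
tcp_pos: [0.4257, -0.2398, 0.2167]
eef_rot: [179.9, 0.0, -89.7]
contact_force: [0.5, 0.6, -0.4]
gripper_width: 0.0262
gripper_force: 50.6
```

Now I go down to about 5 mm above contact (TCP ≈ 0.073 at contact), then feel for it.

{"method": "apply_moves", "body": {
  "targets": [
    [0.1, 0, 0, 0.02, 0, 0, 0],
    [0.1, 0, 0, 0.03, 0, 0, 0],
    [0.1, 0, 0, 0.03, 0, 0, 0],
    [0.1, 0, 0, 0.03, 0, 0, 0],
    [0.1, 0, 0, 0.02, 0, 0, 0],
    [0.1, 0, 0, 0.008, 0, 0, 0],
    [0.1, 0, 0, 0, 0, 0, 0],
    [0.1, 0, 0, 0, 0, 0, 0]
  ]
}}

```text
time_s: 19.28
tcp_pos: [0.427, -0.2396, 0.0801]
eef_rot: [180.0, -0.0, -89.6]
contact_force: [1.8, -0.0, -0.5]
gripper_width: 0.0259
gripper_force: 50.6
```

{"method": "apply_moves", "body": {
  "targets": [
    [0.1, 0, 0, 0.002, 0, 0, 0],
    [0.1, 0, 0, 0.001, 0, 0, 0],
    [0.1, 0, 0, 0, 0, 0, 0]
  ]
}}

```text
time_s: 19.53
tcp_pos: [0.4271, -0.24, 0.0776]
eef_rot: [-179.9, -0.0, -89.6]
contact_force: [0.6, 0.7, -1.1]
gripper_width: 0.0257
gripper_force: 50.6
```

{"method": "apply_moves", "body": {
  "targets": [
    [0.1, 0, 0, 0.001, 0, 0, 0],
    [0.1, 0, 0, 0, 0, 0, 0]
  ]
}}

```text
time_s: 19.7
tcp_pos: [0.4266, -0.24, 0.0761]
eef_rot: [-180.0, -0.0, -89.6]
contact_force: [-0.3, -0.0, -1.8]
gripper_width: 0.0259
gripper_force: 50.6
```

{"method": "apply_moves", "body": {
  "targets": [
    [0.1, 0, 0, 0.001, 0, 0, 0],
    [0.1, 0, 0, 0.001, 0, 0, 0],
    [0.1, 0, 0, 0, 0, 0, 0]
  ]
}}

```text
time_s: 19.95
tcp_pos: [0.4263, -0.24, 0.0735]
eef_rot: [180.0, 0.0, -89.6]
contact_force: [0.6, 1.0, -1.8]
gripper_width: 0.0257
gripper_force: 50.6
```

{"method": "apply_moves", "body": {
  "targets": [
    [0.1, 0, 0, 0.0007, 0, 0, 0],
    [0.1, 0, 0, 0, 0, 0, 0]
  ]
}}

```text
time_s: 20.12
tcp_pos: [0.4264, -0.2399, 0.0728]
eef_rot: [180.0, 0.0, -89.6]
contact_force: [-0.7, -0.4, -0.8]
gripper_width: 0.0259
gripper_force: 50.6
```

{"method": "apply_moves", "body": {
  "targets": [
    [0.1, 0, 0, 0.0007, 0, 0, 0],
    [0.1, 0, 0, 0, 0, 0, 0]
  ]
}}

```text
time_s: 20.28
tcp_pos: [0.4266, -0.24, 0.0723]
eef_rot: [-180.0, -0.0, -89.6]
contact_force: [-0.6, -0.3, 0.7]
gripper_width: 0.0256
gripper_force: 50.3
```

The foot has touched the coaster. I'll release.

{"method": "apply_moves", "body": {
  "newtons": 5,
  "targets": [
    [0.1, 0, 0, 0.0003, 0, 0, 0],
    [0.1, 0, 0, 0, 0, 0, 0],
    [0.35, 0, 0, 0, 0, 0, 0],
    [0.35, 0, 0, 0, 0, 0, 0],
    [0.5, 0, 0, 0, 0, 0, 0],
    [0.7, 0, 0, 0, 0, 0, 0],
    [1, 0, 0, 0, 0, 0, 0],
    [1, 0, 0, 0, 0, 0, 0],
    [1, 0, 0, 0, 0, 0, 0],
    [1, 0, 0, 0, 0, 0, 0],
    [1, 0, 0, 0, 0, 0, 0],
    [1, 0, 0, 0, 0, 0, 0]
  ]
}}

```text
time_s: 21.28
tcp_pos: [0.4265, -0.2399, 0.072]
eef_rot: [180.0, 0.0, -89.6]
contact_force: [-0.1, 0.0, 0.6]
gripper_width: 0.0784
gripper_force: 0.0
```

Now straight up, then draw back to the left so I can look.

{"method": "apply_moves", "body": {
  "targets": [
    [1, 0, 0, 0, 0, 0, 0],
    [1, 0, 0, 0, 0, 0, 0],
    [1, 0, 0, -0.01, 0, 0, 0],
    [1, 0, 0, -0.02, 0, 0, 0],
    [1, 0, 0, -0.03, 0, 0, 0],
    [1, 0, 0, -0.03, 0, 0, 0],
    [1, 0, 0, -0.03, 0, 0, 0],
    [1, 0, 0, -0.03, 0, 0, 0],
    [1, 0, 0, -0.02, 0, 0, 0],
    [1, -0.02, 0, 0, 0, 0, 0],
    [1, -0.03, 0, 0, 0, 0, 0],
    [1, -0.03, 0, 0, 0, 0, 0],
    [1, -0.03, 0, 0, 0, 0, 0],
    [1, -0.03, 0, 0, 0, 0, 0],
    [1, -0.02, 0, 0, 0, 0, 0],
    [1, 0, 0, 0, 0, 0, 0],
    [1, 0, 0, 0, 0, 0, 0]
  ]
}}

```text
time_s: 22.7
tcp_pos: [0.4254, -0.0791, 0.2422]
eef_rot: [-180.0, 0.0, -89.5]
contact_force: [-1.1, 0.9, 0.9]
gripper_width: 0.0874
gripper_force: 0.0
```

```bash
python3 - <<'E'
from m import *
s=get_state(); print(s["tcp_pos"].round(4),s["contact_force"].round(2))
for n in("top","scene"):
    c=capture(n); np.savez(n+"7.npz",**c); W=world(c);Z=W[...,2]
    m=np.hypot(W[...,0]-.43,W[...,1]+.24)<.06
    print(n,"knob",*circ(W,m&(Z>.095)&(Z<.14)),np.nanmax(Z[m]))
    m=np.hypot(W[...,0]-.47,W[...,1]-.139)<.014; print("pad z",np.nanpercentile(Z[m],[5,50,95]).round(4), m.sum())
    m=(np.hypot(W[...,0]-.47,W[...,1]-.139)<.034)&(Z<.1)&(Z>.05); A=np.c_[W[m][:,:2],np.ones(m.sum())]; print("lid slope",np.linalg.lstsq(A,W[m][:,2],rcond=None)[0].round(3),np.nanmedian(Z[m]))
c=np.load("scene7.npz")["frame"]
cv2.imwrite("pics/s7.png",cv2.resize(c[200:360,130:400,::-1],(800,474),interpolation=cv2.INTER_CUBIC))
E
```

```text
[ 0.4254 -0.0791  0.2422] [-1.09  0.87  0.95]
top knob [ 0.4247 -0.2399  0.0159] [ 0.4249 -0.2385] 77 0.1248481635945724
pad z [0.0751 0.0808 0.086 ] 56
lid slope [0.012 0.03  0.068] 0.07801651599379078
scene knob [ 0.4267 -0.2421  0.0166] [ 0.4224 -0.2418] 115 0.12158399905833128
pad z [0.0774 0.0815 0.0848] 54
lid slope [-0.007  0.005  0.082] 0.07899884821273606
```

View pics/s7.png

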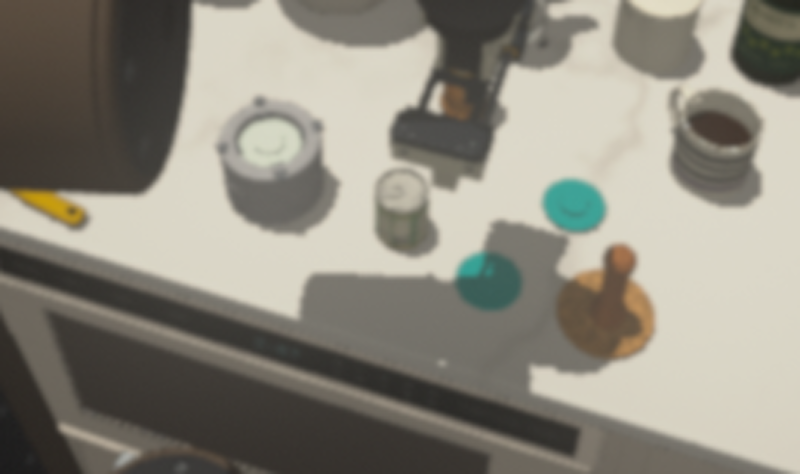

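The lid is recessed and level (crop (270,145), pad z ≈ 81 mm). The pusher stands upright on the coaster (crop (612,300), knob at (0.425, -0.240)). The bystanders look undisturbed and the arm is touching nothing. I'll hand in.

```bash
python3 -c "
from plant import close_job; print(close_job())"
```

```text
the job is handed in; nothing more can be done
None
```

The job is handed in, but no verdict came back: the lid snapped in and was pressed on its seat at about 18 N for over a second, its pad now sits at about 81 mm, and the pusher stands upright on the coaster.

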